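# Pry the fuse cover off the slit lamp's power unit

### The job

Take the flat-bladed pry tool from the tool stand, put its blade down into the notch behind the top edge of the power unit's fuse cover, and lever the snap-fit cover off so that it drops and lies on the table in front of the unit. Touch the cover only with the tool, never with the gripper, and leave the tool standing upright in the stand again.

Things in the scene. Friction and masses are not known exactly. Their poses are not given: they have to be found in the camera images.
- pry_tool: Flat pry tool, 90 g, upright in the stand between a round-shafted screwdriver and a crossbar key. Origin: middle of the blade's tip; z up the tool. Steel blade 70 long, 14 wide (y), 3 thick (x); round 44 mm collar 70-76 mm above the tip; black rectangular handle 16 (x) by 22 (y), 76-136 mm above the tip: grasp it about 100 mm up, closing along x. In the stand its tip is 15 mm above the table.
- stand: Fixed aluminium tool stand, 70 (x) by 172 (y), top at 85 mm. Origin: centre of its underside, on the table. Three square through holes of 26 mm in a row at y = -56, 0, +56 mm; a tool hangs upright in each by its collar, its axes parallel to the stand's; the pry tool is in any of the three. The other tools reach 140 mm above the table.
- unit: Fixed white power unit, 100 mm high, x -117 to 24, y -70 to 140. Origin: on the table below the notch's middle; +x = cover side, away from the robot. Notch: opening in the top, y -17 to 17, x -7 to 7, 85 deep, between the unit's wall (x = -7; its top edge, 100 mm high, is the fulcrum) and the cover's back (x = 7). Beside the cover (y over 70) a narrower screwed panel without notch.
- cover: Snap-fit cover: white plate, 90 (y) by 83 (z), 3 thick (x), 45 g, a 34 by 6 cut-out in its top edge. Origin: its middle; x points out. Seated, its foot is on a sill 15 mm high and a spring catch holds each side edge 83 mm up (5 N in all); it falls once its top is 15 mm out. Blade 48 mm down the notch, leaned 0.4 rad (handle to the unit's -x, pivot on the wall), then tip 10 mm out, frees it.
Mind the look-alikes: they are no part of the job. Of the things shaped like the stand, the aluminium one is meant.

How it is judged:
By the outcome, as a careful person would: the job done as asked, in the order asked, and still so for the second after the job is handed in, with the robot touching nothing.
It also fails if it takes over 51 s, if anything falls off the work surface, if the arm or the gripper's body presses on something with over 40 N, if the wrist force passes 120 N, or if a joint passes its speed limit or range.

### The arm

A 6-joint arm with a two-finger parallel gripper is mounted at the origin on the work surface. World frame = base frame: x ahead of the robot, y to its left, z up, the work surface at z = 0. Lengths are in mm, angles in rad, forces in N, time in s.
With the tool pointing down it reaches from about 275 to 750 mm from the base axis. Payload 10.2 kg.
Tool frame: the origin (TCP) lies midway between the tips of the shut fingers; the grasp point (between the pads) lies grip_depth behind it (grip_depth is the distance from the TCP to the grasp point, in mm); z points along the fingers, y is the line along which they close (so a half turn about z gives the same grasp; the last joint's range is limited). The gripper opens to 85 mm and grips with 20 to 120 N. Pads are 22 mm wide; open, the fingers measure 114 mm over their backs; the gripper's body (76 mm by 85 mm) begins 54 mm behind the grasp point. The pads swing forward as they close: fully open they stand 13 mm farther back than shut.
Start: joints at [1.007, 0.313, 1.498, -0, 1.331, -0.223], TCP at [175.489, 494.808, 231.294] pointing down, gripper open.
Joint ranges: [-2.94, 2.94], [-0.97, 2.17], [0.19, 2.56], [-1.23, 4.37], [0.02, 3.11], [-2.88, 2.88]. Speed limits (rad/s): [2.39, 2.39, 3.01, 3.14, 3.14, 3.14].

### API

Orientations are given as a unit quaternion [w, x, y, z].
In Python, from rig import * gives the robot as it stands.
- The arm moves only by the tool servo_tool, never from a script. Its argument "commands" is a list of rows, each a list of 3 entries, a list of its own where there are three numbers: the gripper command: -1 is fully open, 1 is shut, values between are in proportion, then the shift along the tool's x, y, z in m, then the turn, a rotation vector about the tool's x, y, z in units of 6 degrees (1.0 is 6 degrees). In form: [[grip, [dx, dy, dz], [ax, ay, az]], ...]. A call has 1 to 10 rows; each row shifts and turns the commanded pose from where the row before left it, along the tool's axes as they then stand; what a row does not reach is not made up. A row lasts 1/12 s, in which the tool goes at most 41.7 mm and 7.16 degrees, less where a joint would pass 70% of its speed; a pose out of reach is approached as far as the arm can. A call is refused whole if a number of a shift passes 0.0417 or a number of a turn 1, either way. A call with a gripper value outside its range is refused whole. The fingers move at their own pace and stop on an object; "squeeze" is the grip in N (left out, the last holds). Time passes only in rows, so rows that do not move let the fingers close. It gives the time, the measured TCP pose, the force, the opening and the grip force at its end, in the units of the state.
- sense(): the state, without advancing time (a new reading comes with each control period).
- capture(name): name is "side" or "top"; returns a dict with "pixels" (384x512x3 uint8, red, green, blue), "z_map" (384x512 float32, mm along the optical axis (not along the pixel's ray), 0 where there is no reading), "fx", "fy", "cx", "cy" (pixels), "rvec" (rotation vector, rad) and "tvec" (3), from world to camera coordinates, as OpenCV has them. Camera axes: x right, y down, z forward; pixel columns grow to the right and rows downward; lengths in mm; the calibration is good to about 2 mm. A picture is of the moment at which its call begins.
- finish_job(): hands the job in; it is judged then, once.
The state is a dict: "time_s": time; "joints": joint angles; "dq": joint speeds; "tau": joint torques, N m; "eef_pos": TCP position; "ee_rot": TCP orientation; "force": force on the tool from outside, world axes, zero at the start; "wrist_torque": the same for the moment, N m; "grip_width": opening from 0.0 (shut) to 1.0 (fully open); "grip_force": force on a finger pad.
Only numpy, scipy, OpenCV 4.12 (cv2) and the standard library are available. Lean on these libraries where they do the work, as an engineer would, in place of code of your own. Each camera call takes 0.05 s, during which the arm holds its last target. There are 200 camera calls.

## Working session

There is one attempt and no reset: what is moved stays moved. The work goes in short steps, Python scripts to look and compute and a tool call to move; the robot and the scene stay as the last step left them, time stands still between calls to the robot, and variables do not carry over. Pictures are saved under pics/ and viewed, at most 10 in all, crops included, and the job is handed in when it is done.

Besides the shell and the picture viewer there is one more tool, called after ">>>" by a JSON object that holds its "op" and its "data". servo_tool: Moves the arm, as the interface text tells. Its arguments: {"type":"object","properties":{"commands":{"type":"array"},"squeeze":{"type":"number"}},"required":["commands"]}

```bash
ls; mkdir -p pics
python3 - <<'E'
from rig import *
import cv2,pickle
print(sense())
D={}
for n in("side","top"):
    c=capture(n);D[n]=c
    cv2.imwrite(f"pics/{n}0.png",c["pixels"][:,:,::-1])
    R,_=cv2.Rodrigues(c["rvec"]);print(n,c["fx"],c["cx"],c["cy"],(-R.T@c["tvec"].reshape(3)),R)
pickle.dump(D,open("c0.pkl","wb"))
E
```

```text
pics
{'time_s': 0.0, 'joints': array([ 1.00656777e+00,  3.13448415e-01,  1.49844062e+00, -3.02277151e-05,
        1.33101346e+00, -2.23354386e-01]), 'dq': array([ 0.00070818, -0.000802  , -0.00037138,  0.00209087,  0.00050237,
        0.0016704 ]), 'tau': array([-3.68968376e-04, -4.12266648e+01, -2.59742939e+01, -2.21430714e-04,
        4.14602197e-03,  5.69300511e-06]), 'eef_pos': array([175.36503751, 494.56610887, 230.73456177]), 'ee_rot': array([-2.37732370e-04,  1.69609537e-01,  9.85511124e-01, -6.10425491e-04]), 'force': array([-0.59693923,  0.74567325, -0.69453448]), 'wrist_torque': array([-0.01253306, -0.08272325, -0.0321217 ]), 'grip_force': 0.0, 'grip_width': 0.9990704873369248}
side 357.05608032000055 254.8518582043698 188.33055431854658 [ 407.52648499 -592.73336452  494.73687501] [[ 9.89521418e-01 -1.44385039e-01 -5.68304583e-04]
 [-8.91951229e-02 -6.08180894e-01 -7.88771342e-01]
 [ 1.13541149e-01  7.80556827e-01 -6.14686462e-01]]
top 407.6926373177775 255.7579007861028 187.25161121678127 [365.3307444  -70.41466223 782.60562193] [[-0.00945207 -0.99970638 -0.02231187]
 [-0.98565157  0.01307505 -0.16828556]
 [ 0.16852787  0.02040109 -0.98548574]]
```

View pics/side0.png

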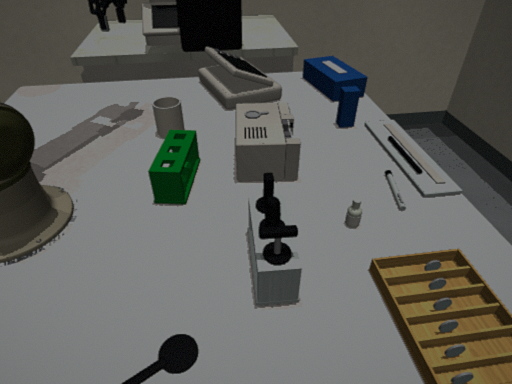

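View pics/top0.png

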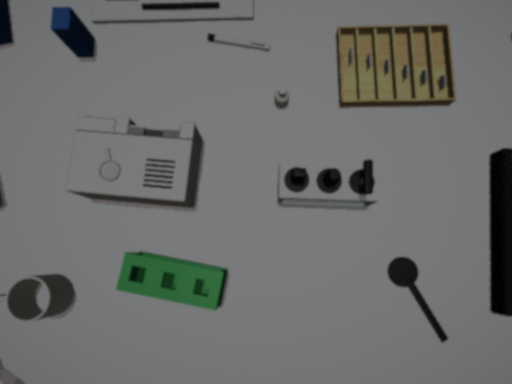

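Run:
```python
import cv2,pickle,numpy as np
D=pickle.load(open("c0.pkl","rb"))
t=D["top"]["pixels"][:,:,::-1];s=D["side"]["pixels"][:,:,::-1]
a=cv2.resize(t[150:215,265:390],None,fx=3.2,fy=3.2,interpolation=2)
b=cv2.resize(s[165:305,230:310],None,fx=4,fy=4,interpolation=2)
c=cv2.resize(t[105:215,60:210],(400,293),interpolation=2)
o=np.zeros((560,730,3),np.uint8);o[:208,:400]=a;o[230:523,:400]=c;o[:560,405:725]=b
o=np.clip((o/255.)**0.55*255,0,255).astype(np.uint8)
cv2.imwrite("pics/crop1.png",o)
```

```text
(no output)
```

View pics/crop1.png

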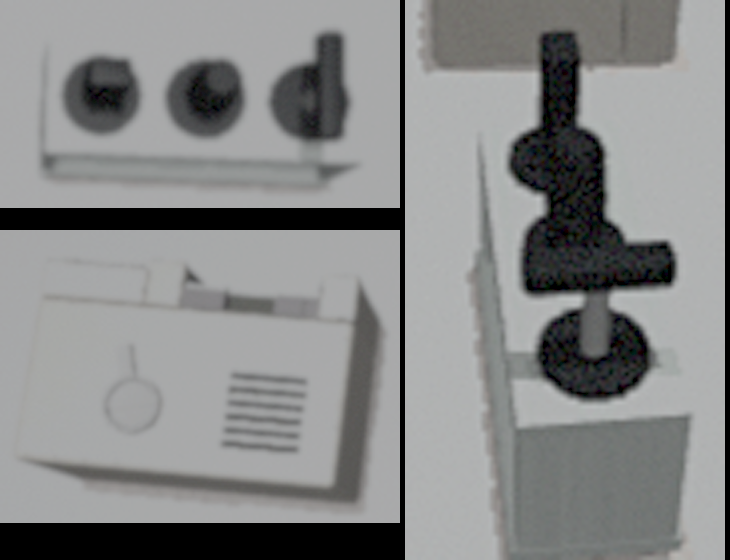

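```bash
cat > h.py <<'E'
import cv2,numpy as np
def cloud(c):
    R,_=cv2.Rodrigues(np.array(c["rvec"],float));t=np.array(c["tvec"]).reshape(3)
    v,u=np.mgrid[:384,:512];z=c["z_map"].astype(float)
    P=np.stack([(u-c["cx"])/c["fx"]*z,(v-c["cy"])/c["fy"]*z,z],-1)
    W=(P-t)@R; W[z==0]=np.nan
    return W
def ray(c,u,v,h):
    R,_=cv2.Rodrigues(np.array(c["rvec"],float));t=np.array(c["tvec"]).reshape(3)
    d=np.array([(u-c["cx"])/c["fx"],(v-c["cy"])/c["fy"],1])@R;o=-t@R
    return o+d*(h-o[2])/d[2]
E
python3 - <<'E'
from h import *
import pickle
D=pickle.load(open("c0.pkl","rb"))
c=D["top"];W=cloud(c);g=c["pixels"].mean(2)
print("table z",np.nanmedian(W[230:370,240:380,2]))
def rect(name,u0,u1,v0,v1,h,tol):
    m=np.zeros((384,512),np.uint8);s=np.s_[v0:v1,u0:u1]
    m[s]=(abs(W[s][...,2]-h)<tol)
    n,l,st,_=cv2.connectedComponentsWithStats(m);k=1+np.argmax(st[1:,4]);m=(l==k).astype(np.uint8)
    ct=max(cv2.findContours(m,0,1)[0],key=cv2.contourArea)
    p=np.array([ray(c,u,v,h)[:2] for u,v in ct[:,0]],np.float32)
    r=cv2.minAreaRect(p);print(name,"z med",np.nanmedian(W[l==k][:,2]),r,cv2.boxPoints(r).tolist())
    return m
rect("stand",265,390,150,215,85,8)
m=rect("unit",55,215,100,215,100,7)
# handles
for h in(148,):
    s=np.s_[150:200,280:380];q=abs(W[s][...,2]-h)<7
    for u0 in(280,313,346):
        w=W[150:200,u0:u0+33];k=w[...,2]>135
        print("tool",u0,k.sum(),np.nanmean(w[k],0),np.nanmax(w[...,2]))
# edges of notch: gray & height profile
for u in(142,148,154,160,166):
    print(u,[(v,int(g[v,u]),*np.round(W[v,u]).astype(int)) for v in range(124,142)] if u==154 else [(v,int(g[v,u]),int(W[v,u,2])) for v in range(124,142)])
print([int(x) for x in g[132,125:190]]);print([int(x) for x in g[133,125:190]])
E
```

```text
table z -0.669112141522786
stand z med 85.1180794005454 ((493.6206970214844, -181.51181030273438), (172.09335327148438, 65.06790161132812), 87.22702026367188) [[456.9620056152344, -265.8837890625], [521.9537353515625, -269.03167724609375], [530.2794189453125, -97.13983154296875], [465.28765869140625, -93.991943359375]]
unit z med 99.17107821916348 ((539.1689453125, 161.29251098632812), (210.228759765625, 141.0751495361328), 84.26757049560547) [[458.4849853515625, 63.749290466308594], [598.8546142578125, 49.658287048339844], [619.8529052734375, 258.8357238769531], [479.4832763671875, 272.9267272949219]]
tool 280 150 [ 495.57015539 -125.21751342  149.02148139] 152.51906496881602
tool 313 154 [ 493.03755282 -180.73238927  143.66246299] 148.9535203357119
tool 346 298 [ 490.87366881 -237.1147643   138.06653943] 141.42090675800085Traceback (most recent call last):
  File "<stdin>", line 24, in <module>
ValueError: cannot convert float NaN to integer
```

Run:
```python
from h import *
import pickle,rig
print([n for n in dir(rig) if not n.startswith("_")],getattr(rig,"grip_depth",None))
D=pickle.load(open("c0.pkl","rb"))
c=D["top"];W=cloud(c);g=c["pixels"].mean(2)
a=-0.1001;ex=np.array([np.cos(a),np.sin(a)]);ey=np.array([-ex[1],ex[0]])
O=np.array([598.85,49.66])-24*ex+70*ey;print(O)
def loc(u,v,h):
    d=ray(c,u,v,h)[:2]-O;return (round(d@ex,1),round(d@ey,1))
for u in(142,150,154,158,166):
    print(u,[(v,int(g[v,u]),loc(u,v,100)[0],np.round(W[v,u,2])) for v in range(124,140)])
for v in (130,131,132,133):print(v,[(int(g[v,u]),loc(u,v,98)[1]) for u in range(138,172)])
```

```text
['PlanningError', 'capture', 'finish_job', 'grip_depth', 'sense'] 18.700000000000003
[581.96544391 121.70798238]
142 [(124, 121, np.float64(13.3), np.float64(-0.0)), (125, 120, np.float64(11.5), np.float64(-2.0)), (126, 116, np.float64(9.7), np.float64(97.0)), (127, 103, np.float64(7.9), np.float64(97.0)), (128, 86, np.float64(6.1), np.float64(100.0)), (129, 77, np.float64(4.2), np.float64(98.0)), (130, 75, np.float64(2.4), np.float64(99.0)), (131, 74, np.float64(0.6), np.float64(98.0)), (132, 73, np.float64(-1.2), np.float64(100.0)), (133, 71, np.float64(-3.0), np.float64(100.0)), (134, 70, np.float64(-4.8), np.float64(nan)), (135, 84, np.float64(-6.6), np.float64(99.0)), (136, 105, np.float64(-8.4), np.float64(99.0)), (137, 117, np.float64(-10.2), np.float64(101.0)), (138, 120, np.float64(-12.0), np.float64(96.0)), (139, 120, np.float64(-13.8), np.float64(100.0))]
150 [(124, 121, np.float64(14.5), np.float64(-1.0)), (125, 121, np.float64(12.7), np.float64(-1.0)), (126, 121, np.float64(10.9), np.float64(3.0)), (127, 118, np.float64(9.0), np.float64(-1.0)), (128, 108, np.float64(7.2)
[... 5433 characters left out ...]
6, np.float64(18.9)), (38, np.float64(17.1)), (33, np.float64(15.4)), (37, np.float64(13.6)), (41, np.float64(11.9)), (43, np.float64(10.1)), (42, np.float64(8.3)), (42, np.float64(6.6)), (44, np.float64(4.8)), (44, np.float64(3.1)), (43, np.float64(1.3)), (44, np.float64(-0.4)), (44, np.float64(-2.2)), (45, np.float64(-4.0)), (44, np.float64(-5.7)), (42, np.float64(-7.5)), (44, np.float64(-9.2)), (44, np.float64(-11.0)), (46, np.float64(-12.7)), (56, np.float64(-14.5)), (70, np.float64(-16.3)), (78, np.float64(-18.0)), (81, np.float64(-19.8)), (81, np.float64(-21.5)), (81, np.float64(-23.3)), (81, np.float64(-25.0)), (81, np.float64(-26.8)), (80, np.float64(-28.6)), (80, np.float64(-30.3))]
```

>>> {"op": "servo_tool", "data": {"commands": [[-1,[0,0,0],[0,0,1]],[-1,[0,0,0],[0,0,1]],[-1,[0,0,0],[0,0,1]],[-1,[0,0,0],[0,0,1]],[-1,[0,0,0],[0,0,1]],[-1,[0,0,0],[0,0,1]],[-1,[0,0,0],[0,0,1]],[-1,[0,0,0],[0,0,1]],[-1,[0,0,0],[0,0,1]],[-1,[0,0,0],[0,0,1]]], "squeeze": 60}}

```text
time_s: 0.93
eef_pos: [175.4, 494.7, 230.9]
ee_rot: [0.0, 0.642, 0.767, -0.0]
force: [0.2, 0.3, -0.2]
grip_width: 1.003
grip_force: 0.0
```

>>> {"op": "servo_tool", "data": {"commands": [[-1,[0,0,0],[0,0,1]],[-1,[0,0,0],[0,0,1]],[-1,[-0.02,0.012,0],[0,0,0.15]],[-1,[-0.0335,0.0195,0.002],[0,0,0]],[-1,[-0.0335,0.0195,0.002],[0,0,0]],[-1,[-0.0335,0.0195,0.002],[0,0,0]],[-1,[-0.0335,0.0195,0.002],[0,0,0]],[-1,[-0.0335,0.0195,0.002],[0,0,0]],[-1,[-0.0335,0.0195,0.002],[0,0,0]],[-1,[-0.0335,0.0195,0.002],[0,0,0]]]}}

```text
time_s: 1.77
eef_pos: [313.6, 232.7, 217.1]
ee_rot: [-0.0, 0.722, 0.692, 0.0]
force: [1.6, 0.7, 0.3]
grip_width: 1.003
grip_force: 0.0
```

>>> {"op": "servo_tool", "data": {"commands": [[-1,[-0.0335,0.0195,0.002],[0,0,0]],[-1,[-0.0335,0.0195,0.002],[0,0,0]],[-1,[-0.0335,0.0195,0.002],[0,0,0]],[-1,[-0.0335,0.0195,0.002],[0,0,0]],[-1,[-0.0335,0.0195,0.002],[0,0,0]],[-1,[-0.0335,0.0195,0.002],[0,0,0]],[-1,[-0.0335,0.0195,0.002],[0,0,0]],[-1,[-0.0335,0.0195,0.002],[0,0,0]],[-1,[-0.0335,0.0195,0.002],[0,0,0]],[-1,[-0.02,0.01,0],[0,0,0]]]}}

```text
time_s: 2.6
eef_pos: [486.0, -97.8, 198.5]
ee_rot: [-0.0, 0.723, 0.691, -0.0]
force: [0.5, -0.5, -0.3]
grip_width: 0.999
grip_force: 0.0
```

>>> {"op": "servo_tool", "data": {"commands": [[-1,[-0.0135,0.006,0],[0,0,0]],[-1,[-0.0135,0.0055,0],[0,0,0]],[-1,[0,0,0.02],[0,0,0]],[-1,[0,0,0.02],[0,0,0]],[-1,[0,0,0.02],[0,0,0]],[-1,[0,0,0.02],[0,0,0]],[-1,[0,0,0.012],[0,0,0]],[-1,[0,0,0.009],[0,0,0]],[-1,[0,0,0],[0,0,0]],[-1,[0,0,0],[0,0,0]]]}}

```text
time_s: 3.43
eef_pos: [495.6, -121.8, 98.7]
ee_rot: [0.0, 0.722, 0.692, 0.0]
force: [0.8, 0.5, 0.8]
grip_width: 1.0
grip_force: 0.0
```

Run:
```python
from rig import *
import cv2,numpy as np
s=capture("side")["pixels"][:,:,::-1];t=capture("top")["pixels"][:,:,::-1]
o=np.hstack([cv2.resize(s[120:310,200:340],(420,570)),cv2.resize(t[130:230,250:380],(376,290))[:, :].copy() if 0 else cv2.copyMakeBorder(cv2.resize(t[130:230,250:380],(376,290)),0,280,0,0,0)])
cv2.imwrite("pics/grasp.png",np.clip((o/255.)**.6*255,0,255).astype(np.uint8))
```

```text
(no output)
```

View pics/grasp.png

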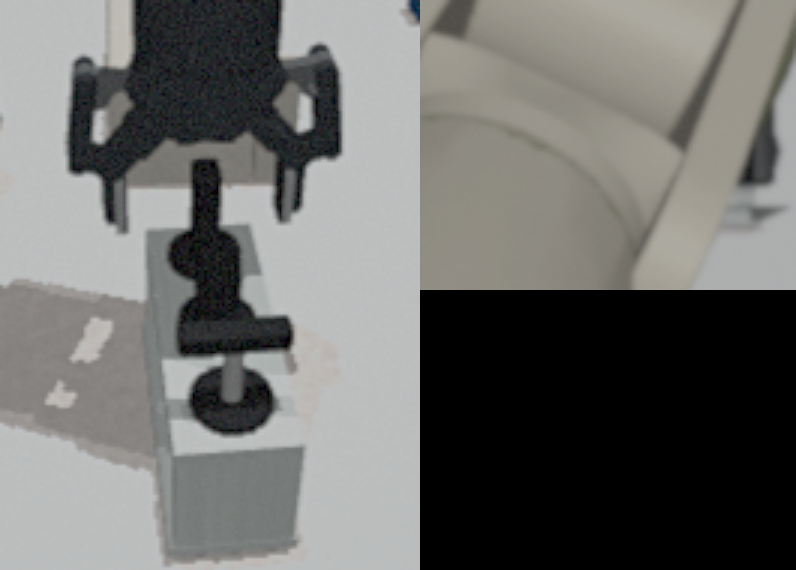

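The gripper straddles the pry tool's handle: the fingers are at crop x 120 and 288, the handle at 205, so it is centred.

>>> {"op": "servo_tool", "data": {"commands": [[-1,[-0.0035,0.0008,0.0015],[0,0,0]],[1,[0,0,0],[0,0,0]],[1,[0,0,0],[0,0,0]],[1,[0,0,0],[0,0,0]],[1,[0,0,0],[0,0,0]],[1,[0,0,0],[0,0,0]],[1,[0,0,0],[0,0,0]],[1,[0,0,0],[0,0,0]],[1,[0,0,0],[0,0,0]],[1,[0,0,0],[0,0,0]]], "squeeze": 100}}

```text
time_s: 4.37
eef_pos: [496.3, -125.7, 97.0]
ee_rot: [0.0, 0.722, 0.692, 0.0]
force: [0.9, 0.6, 3.9]
grip_width: 0.173
grip_force: 97.4
```

>>> {"op": "servo_tool", "data": {"commands": [[1,[0,0,-0.01],[0,0,0]],[1,[0,0,-0.03],[0,0,0]],[1,[0,0,-0.04],[0,0,0]],[1,[0,0,-0.04],[0,0,0]],[1,[0,0,0],[0,0,0]]]}}

```text
time_s: 4.78
eef_pos: [498.4, -126.7, 224.6]
ee_rot: [0.006, 0.722, 0.692, 0.002]
force: [0.1, -0.1, -0.2]
grip_width: 0.173
grip_force: 97.6
```

>>> {"op": "servo_tool", "data": {"commands": [[1,[0.0253,0.0073,0],[0,0,0]],[1,[0.0253,0.0073,0],[0,0,0]],[1,[0.0253,0.0073,0],[0,0,0]],[1,[0.0253,0.0073,0],[0,0,0]],[1,[0.0253,0.0073,0],[0,0,0]],[1,[0.0253,0.0073,0],[0,0,0]],[1,[0.0253,0.0073,0],[0,0,0]],[1,[0.0253,0.0073,0],[0,0,0]],[1,[0.0253,0.0073,0],[0,0,0]],[1,[0.0253,0.0073,0],[0,0,0.51]]]}}

```text
time_s: 5.62
eef_pos: [579.8, 125.4, 216.9]
ee_rot: [-0.0, 0.74, 0.673, -0.0]
force: [0.6, -0.0, -1.1]
grip_width: 0.174
grip_force: 97.6
```

>>> {"op": "servo_tool", "data": {"commands": [[1,[0,0,0],[0,0,0]],[1,[0,0,0],[0,0,0]]]}}

```text
time_s: 5.78
eef_pos: [579.6, 125.0, 216.5]
ee_rot: [-0.0, 0.739, 0.673, -0.0]
force: [-0.4, 0.0, -0.8]
grip_width: 0.171
grip_force: 97.7
```

Run:
```python
from rig import *
import cv2,numpy as np,pickle
c=capture("side");s=c["pixels"][:,:,::-1];pickle.dump(c,open("c1.pkl","wb"))
print(sense()["eef_pos"],sense()["ee_rot"],sense()["force"])
R,_=cv2.Rodrigues(c["rvec"]);K=np.array([[c["fx"],0,c["cx"]],[0,c["fy"],c["cy"]],[0,0,1]])
e=sense()["eef_pos"]
for p in(e,e+[0,0,-82],e+[0,0,-12]):print(cv2.projectPoints(np.array([p]),c["rvec"],c["tvec"],K,None)[0].ravel())
o=cv2.resize(s[20:200,210:330],(533,600*180//180)[:2] if 0 else (400,600))
cv2.imwrite("pics/over.png",np.clip((o/255.)**.6*255,0,255).astype(np.uint8))
```

```text
[579.531991   124.08402223 216.65384966] [-1.04780806e-04  7.39747617e-01  6.72884345e-01 -3.32753972e-04] [-0.0729745  -0.08381427 -0.35632089]
[286.68470266  77.90078792]
[284.70081539 113.7088914 ]
[286.37788333  83.43871272]
```

View pics/over.png

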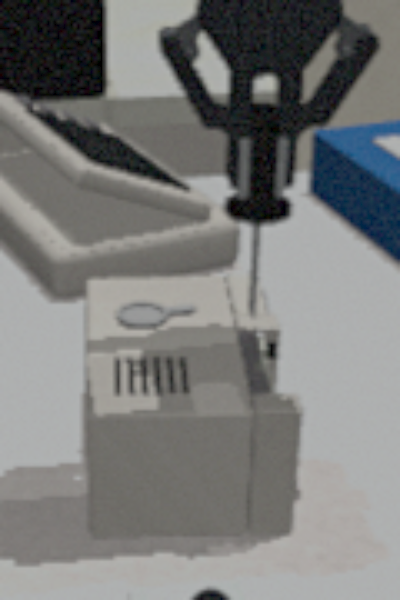

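Run:
```python
from h import *
import pickle
c=pickle.load(open("c1.pkl","rb"));g=c["pixels"].mean(2);D=pickle.load(open("c0.pkl","rb"))["side"];g0=D["pixels"].mean(2)
K=np.array([[c["fx"],0,c["cx"]],[0,c["fy"],c["cy"]],[0,0,1]])
pr=lambda p:cv2.projectPoints(np.array([p],float),np.array(c["rvec"]),np.array(c["tvec"]),K,None)[0].ravel().round(2)
e=np.array([579.5,124.1,216.6])
for dz in(-20,-45,-60,-75):print("pred",dz,pr(e+[0,0,dz]))
for v in(90,94,98,102,106,110,112,114):print(v,g[v,278:296].astype(int))
a=-.1001;ex=np.array([np.cos(a),np.sin(a),0]);ey=np.array([-ex[1],ex[0],0]);O=np.array([582.1,123.2,0])
for n,p in dict(fr=(24,-70,100),fl=(-117,-70,100),frb=(24,-70,0),bl=(-117,140,100),wallL=(-7,-45,100),wallR=(-7,45,100),n1=(-7,-17,100),n2=(-7,17,100)).items():print(n,pr(O+p[0]*ex+p[1]*ey+[0,0,p[2]]))
for v in(142,150,160):print(v,"edges",g0[v,280:304].astype(int),g0[v,228:244].astype(int))
for v in(105,110,115,120):print(v,g0[v,270:296].astype(int))
```

```text
pred -20 [286.16  87.09]
pred -45 [285.55  98.15]
pred -60 [285.19 104.57]
pred -75 [284.84 110.85]
90 [ 64  65  58  70 121 141 141 108  59  65 120 138 138 134 136 136 137 137]
94 [ 59  55  51  81 123 141 141  95  48  79 125 140 135 136 136 135 135 135]
98 [ 45  47  85 125 136 138 142  84  42  98 132 138 137 135 137 135 137 135]
102 [118 128 135 134 135 137 119  70  46 111 135 138 137 135 136 136 134 135]
106 [ 90 117 129 131 132 133 106  55  60 117 125 130 138 136 135 136 138 136]
110 [123 106 119 132 133 133  93  45  65 118 132 113 125 138 135 136 136 134]
112 [120  79 102 128 134 134  95  49  79 122 133 108 119 136 137 136 136 137]
114 [129 108  99 116 122 121 109  78  88 116 122 119 116 125 129 133 136 136]
fr [299.87 143.02]
fl [234.17 144.58]
frb [296.56 180.38]
bl [234.24 102.74]
wallL [284.22 137.51]
wallR [280.11 118.68]
n1 [282.87 131.3 ]
n2 [281.32 124.2 ]
142 edges [130 128 131 131 130 100  99 119 125 124 125 124 123 123 123 123 123 122
 122 121 110 121 132 132] [130 130 133 131 133 134 108  82 105 126 129 128 129 128 129 129]
150 edges [ 61  59  63  61  61  49  53  58  58  56  56  56  58  58  56  57  59  55
  54  62 116 134 136 132] [133 132 133 134 133 134 109  75  57  57  60  59  62  60  59  57]
160 edges [ 62  59  61  60  59  49  55  58  57  55  58  58  59  58  58  59  56  55
  57 115 135 133 133 132] [131 132 132 132 136 134 107  80  61  56  58  58  58  58  56  59]
105 [122 121 119 120 121 122 122 116 107 118 125 126 126 126 127 127 127 126
 126 131 133 133 132 132 131 132]
110 [123 122 123 122 125 124 124 126 118 100 118 129 126 124 126 126 127 127
 126 109 121 133 131 132 132 132]
115 [121 123 122 124 123 123 124 124 127 116  92 109 123 122 121 121 121 121
 119 120 121 120 121 127 133 132]
120 [125 125 124 127 126 127 128 128 126 129 118  80  60  67  66  65  68 107
 107  72  51  55  50  66 117 134]
```

>>> {"op": "servo_tool", "data": {"commands": [[1,[0,0.0005,0.015],[0,0,0]],[1,[0,0,0.015],[0,0,0]],[1,[0,0,0.012],[0,0,0]],[1,[0,0,0.01],[0,0,0]],[1,[0,0,0],[0,0,0]]]}}

```text
time_s: 6.25
eef_pos: [579.3, 123.1, 163.0]
ee_rot: [-0.001, 0.74, 0.672, -0.001]
force: [0.3, 0.1, -1.3]
grip_width: 0.177
grip_force: 97.7
```

>>> {"op": "servo_tool", "data": {"commands": [[1,[0,0,0.01],[0,0,0]],[1,[0,0,0.01],[0,0,0]],[1,[0,0,0.007],[0,0,0]],[1,[0,0,0.003],[0,0,0]],[1,[0,0,0],[0,0,0]],[1,[0,0,0],[0,0,0]]]}}

```text
time_s: 6.75
eef_pos: [580.4, 124.0, 134.9]
ee_rot: [0.0, 0.74, 0.672, 0.0]
force: [-0.6, 0.4, -0.8]
grip_width: 0.174
grip_force: 97.7
```

>>> {"op": "servo_tool", "data": {"commands": [[1,[0,-0.002,0],[0,0,0]],[1,[0,-0.0015,0],[0,0,0]],[1,[0,-0.0017,0],[-0.478,0,0]],[1,[0,-0.0017,0],[-0.478,0,0]],[1,[0,-0.0017,0],[-0.478,0,0]],[1,[0,0,0],[0,0,0]],[1,[0,0,0],[0,0,0]]]}}

```text
time_s: 7.33
eef_pos: [571.9, 124.9, 135.4]
ee_rot: [0.056, 0.738, 0.671, 0.051]
force: [0.9, 0.1, 0.1]
grip_width: 0.177
grip_force: 98.5
```

>>> {"op": "servo_tool", "data": {"commands": [[1,[0,-0.0017,0.001],[-0.478,0,0]],[1,[0,-0.0017,0],[-0.478,0,0]],[1,[0,0,0],[0,0,0]]]}}

```text
time_s: 7.58
eef_pos: [568.5, 125.1, 133.2]
ee_rot: [0.093, 0.734, 0.667, 0.084]
force: [3.7, -0.8, -1.4]
grip_width: 0.174
grip_force: 98.4
```

>>> {"op": "servo_tool", "data": {"commands": [[1,[0,-0.0017,0],[-0.478,0,0]],[1,[0,-0.0017,0],[-0.478,0,0]],[1,[0,-0.0017,0],[-0.478,0,0]],[1,[0,0,0],[0,0,0]],[1,[0,0,0],[0,0,0]]]}}

```text
time_s: 8.0
eef_pos: [564.0, 125.5, 131.8]
ee_rot: [0.146, 0.726, 0.659, 0.133]
force: [0.8, 0.5, -0.8]
grip_width: 0.177
grip_force: 99.1
```

>>> {"op": "servo_tool", "data": {"commands": [[1,[0,0.0023,0.001],[0,0,0]],[1,[0,0.0023,0.001],[0,0,0]],[1,[0,0.0023,0.001],[0,0,0]],[1,[0,0.0023,0.001],[0,0,0]],[1,[0,0,0],[0,0,0]],[1,[0,0,0],[0,0,0]],[1,[0,0,0],[0,0,0]],[1,[0,0,0],[0,0,0]]]}}

```text
time_s: 8.67
eef_pos: [573.5, 124.7, 131.3]
ee_rot: [0.147, 0.725, 0.659, 0.134]
force: [-0.2, -0.1, -1.5]
grip_width: 0.172
grip_force: 99.1
```

Run:
```python
from rig import *
import cv2,numpy as np
s=capture("side")["pixels"][:,:,::-1];t=capture("top")["pixels"][:,:,::-1]
o=np.hstack([cv2.resize(s[40:200,215:365],(450,480)),cv2.resize(t[60:220,50:220],(340,320))[:,:] if 0 else cv2.copyMakeBorder(cv2.resize(t[60:220,50:220],(340,320)),0,160,0,0,0)])
cv2.imwrite("pics/pry.png",np.clip((o/255.)**.6*255,0,255).astype(np.uint8))
```

```text
(no output)
```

View pics/pry.png

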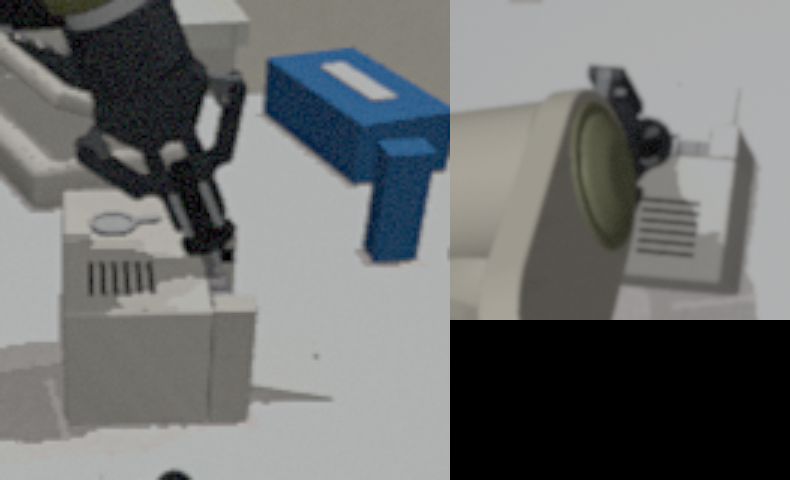

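The cover has left its seat: its edge shows on the table at crop (255–330, 395) on the left and (738, 90) on the right. I'll withdraw the blade along its own axis, then stand the tool upright.

>>> {"op": "servo_tool", "data": {"commands": [[1,[0,0,-0.01],[0,0,0]],[1,[0,0,-0.02],[0,0,0]],[1,[0,0,-0.03],[0,0,0]],[1,[0,0,-0.03],[0,0,0]],[1,[0,0,0],[0.955,0,0]],[1,[0,0,0],[0.955,0,0]],[1,[0,0,0],[0.955,0,0]],[1,[0,0,0],[0.959,0,0]],[1,[0,0,0],[0,0,0]],[1,[0,0,0],[0,0,0]]]}}

```text
time_s: 9.6
eef_pos: [539.1, 127.9, 214.2]
ee_rot: [0.001, 0.74, 0.672, 0.001]
force: [-0.5, 0.0, -0.7]
grip_width: 0.173
grip_force: 99.1
```

>>> {"op": "servo_tool", "data": {"commands": [[1,[0,0,-0.01],[0,0,-0.51]],[1,[-0.0255,-0.0031,-0.001],[0,0,0]],[1,[-0.0255,-0.0031,-0.001],[0,0,0]],[1,[-0.0255,-0.0031,0],[0,0,0]],[1,[-0.0255,-0.0031,0],[0,0,0]],[1,[-0.0255,-0.0031,0],[0,0,0]],[1,[-0.0255,-0.0031,0],[0,0,0]],[1,[-0.0255,-0.0031,0],[0,0,0]],[1,[-0.0255,-0.0031,0],[0,0,0]],[1,[-0.0255,-0.0031,0],[0,0,0]]]}}

```text
time_s: 10.43
eef_pos: [500.2, -100.7, 226.6]
ee_rot: [0.002, 0.722, 0.692, 0.0]
force: [-0.3, -0.5, -1.2]
grip_width: 0.173
grip_force: 99.1
```

>>> {"op": "servo_tool", "data": {"commands": [[1,[-0.0255,-0.0031,0],[0,0,0]],[1,[0,0,0],[0,0,0]],[1,[0,0,0],[0,0,0]],[1,[0,0,0],[0,0,0]]]}}

```text
time_s: 10.77
eef_pos: [496.7, -124.6, 226.5]
ee_rot: [0.001, 0.722, 0.692, 0.0]
force: [-0.2, 0.4, -1.5]
grip_width: 0.175
grip_force: 99.1
```

Run:
```python
from rig import *
from h import *
S=sense();c=capture("side");t=capture("top")
e=S["eef_pos"];print(e,S["ee_rot"],S["force"])
K=np.array([[c["fx"],0,c["cx"]],[0,c["fy"],c["cy"]],[0,0,1]])
for q in(e,e+[0,0,-82],[496.3,-125.7,85]):print(cv2.projectPoints(np.array([q],float),np.array(c["rvec"]),np.array(c["tvec"]),K,None)[0].ravel().round(1))
W=cloud(t);a=-.1001;ex=np.array([np.cos(a),np.sin(a)]);ey=np.array([-ex[1],ex[0]]);P=W[...,:2]-[582.1,123.2];x=P@ex;y=P@ey
for x0 in range(10,130,10):
  k=(x>x0)&(x<x0+10)&(abs(y)<30);print(x0,k.sum(),np.round(np.nanpercentile(W[k][:,2],[10,50,90]),1) if k.sum() else'')
s=c["pixels"][:,:,::-1];t=t["pixels"][:,:,::-1]
o=np.hstack([cv2.resize(s[130:310,200:330],(390,540)),cv2.copyMakeBorder(cv2.resize(t[60:220,50:220],(400,376)),0,164,0,0,0)])
cv2.imwrite("pics/ret.png",np.clip((o/255.)**.6*255,0,255).astype(np.uint8))
```

```text
[ 496.69696035 -124.64908043  226.51774223] [7.46088789e-04 7.21803414e-01 6.92097671e-01 2.97602892e-04] [-0.23091751  0.44646951 -1.51476787]
[268.6 134.8]
[267.5 178.4]
[266.6 206.1]
10 32 [18.1 19.5 20.8]
20 55 [16.3 17.6 19.8]
30 117 [13.7 15.5 17.2]
40 124 [11.4 13.2 15. ]
50 136 [ 9.4 11.  12.8]
60 129 [ 7.   8.8 10.5]
70 129 [5.  6.9 8.4]
80 131 [3.  4.5 6.3]
90 115 [-2.   0.1  3.5]
100 134 [-2.3 -1.   0.6]
110 140 [-2.1 -0.4  1.1]
120 128 [-2.3 -0.7  1. ]
```

View pics/ret.png

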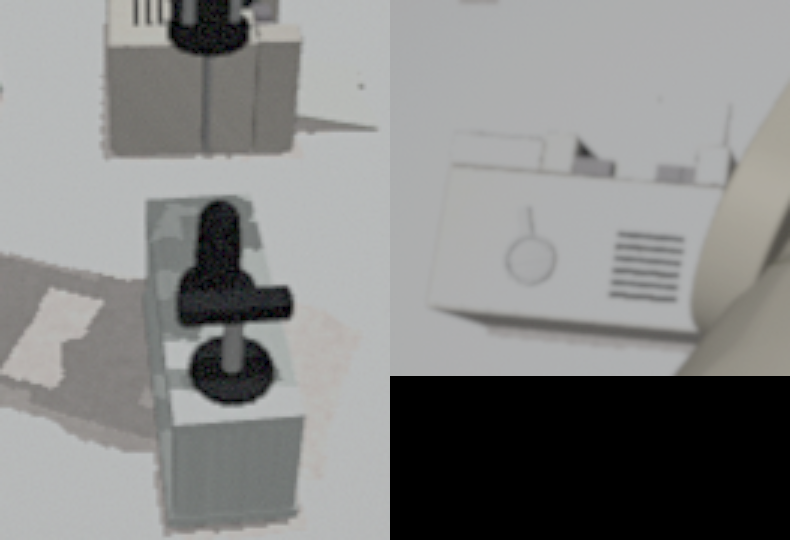

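The depth map shows the cover off but tilted: its top surface runs from about 19 mm high at unit x=10 to 4 mm at x=85. Its foot end is still propped on the sill. There is plenty of time, so before putting the tool back I'll use the blade, leaned outward, to push the foot edge off the sill.

>>> {"op": "servo_tool", "data": {"commands": [[1,[0.025,0.011,-0.001],[0,0,0]],[1,[0.025,0.011,0],[0,0,0]],[1,[0.025,0.011,0],[0,0,0]],[1,[0.025,0.011,0],[0,0,0]],[1,[0.025,0.011,0],[0,0,0]],[1,[0.025,0.011,0],[0,0,0]],[1,[0.025,0.011,0],[0,0,0]],[1,[0.025,0.011,0],[0,0,0]],[1,[0.025,0.011,0],[0,0,0]],[1,[0.025,0.011,0],[0,0,0.51]]]}}

```text
time_s: 11.7
eef_pos: [617.6, 122.1, 227.2]
ee_rot: [0.0, 0.74, 0.673, 0.0]
force: [0.2, -0.2, -0.7]
grip_width: 0.172
grip_force: 99.1
```

>>> {"op": "servo_tool", "data": {"commands": [[1,[0,0,0],[0.955,0,0]],[1,[0,0,0],[0.955,0,0]],[1,[0,0,0],[0.955,0,0]],[1,[0,0,0],[0.955,0,0]],[1,[0,0,0],[0,0,0]],[1,[0,0,0],[0,0,0]]]}}

```text
time_s: 12.2
eef_pos: [617.8, 120.3, 225.5]
ee_rot: [-0.147, 0.725, 0.659, -0.133]
force: [0.2, -0.2, -0.4]
grip_width: 0.176
grip_force: 99.2
```

```bash
cat >> h.py <<'E'
def tip(S,L=82):
    w,x,y,z=S["ee_rot"];from scipy.spatial.transform import Rotation as Ro
    R=Ro.from_quat([x,y,z,w]).as_matrix();a=-.1001
    ex=np.array([np.cos(a),np.sin(a),0]);ey=np.array([-ex[1],ex[0],0]);p=S["eef_pos"]+L*R[:,2];d=p-[582.1,123.2,0]
    return np.round([d@ex,d@ey,p[2]],1),np.round(R.T@np.stack([ex,ey,[0,0,1]]).T,3)
E
python3 - <<'E'
from rig import *
from h import *
S=sense();print(S["eef_pos"],S["joints"].round(2));print(tip(S))
E
```

```text
[617.80451167 120.27281137 225.5332485 ] [-0.01  0.81  0.77  0.04  1.96  0.09]
(array([  4. ,   0.5, 150. ]), array([[-0.005,  1.   , -0.   ],
       [ 0.921,  0.005, -0.388],
       [-0.388, -0.002, -0.921]]))
```

>>> {"op": "servo_tool", "data": {"commands": [[1,[0,0.0064,0.0152],[0,0,0]],[1,[0,0.0064,0.0152],[0,0,0]],[1,[0,0.0064,0.0152],[0,0,0]],[1,[0,0.0064,0.0152],[0,0,0]],[1,[0,0.0064,0.0152],[0,0,0]],[1,[0,0.0064,0.0152],[0,0,0]],[1,[0,0.0064,0.0152],[0,0,0]],[1,[0,0,0],[0,0,0]],[1,[0,0,0],[0,0,0]]]}}

```text
time_s: 12.95
eef_pos: [616.9, 120.2, 112.9]
ee_rot: [-0.146, 0.725, 0.659, -0.133]
force: [0.1, 0.7, -0.9]
grip_width: 0.175
grip_force: 99.2
```

Run:
```python
from rig import *
from h import *
S=sense();print(S["eef_pos"],S["force"]);print(tip(S)[0])
s=capture("side")["pixels"][:,:,::-1]
cv2.imwrite("pics/push.png",np.clip((cv2.resize(s[40:200,215:365],(562,600))/255.)**.6*255,0,255).astype(np.uint8))
```

```text
[616.92554187 120.15548732 112.85255458] [ 0.1233054   0.70876227 -0.89535408]
[ 3.2  0.3 37.3]
```

View pics/push.png

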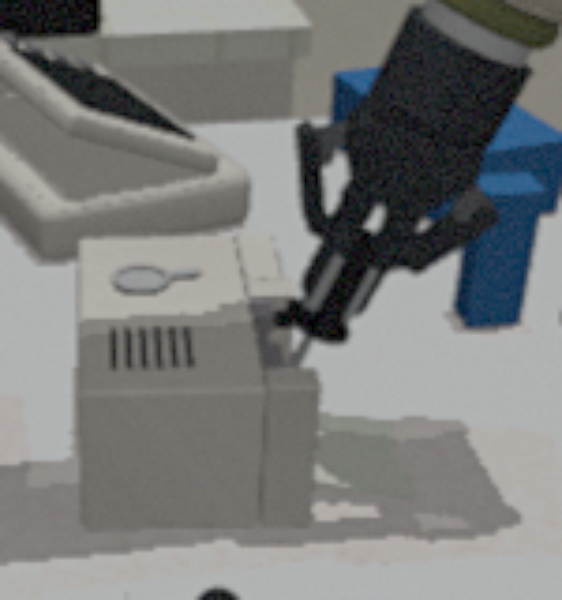

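>>> {"op": "servo_tool", "data": {"commands": [[1,[0,0.0036,0.0075],[0,0,0]],[1,[0,0.003,0.006],[0,0,0]],[1,[0,0.0016,0.0036],[0,0,0]],[1,[0,0,0],[0,0,0]],[1,[0,0,0],[0,0,0]]]}}

```text
time_s: 13.42
eef_pos: [618.1, 119.6, 92.6]
ee_rot: [-0.147, 0.725, 0.659, -0.134]
force: [0.3, -0.3, -0.7]
grip_width: 0.17
grip_force: 99.2
```

Run:
```python
from rig import *
from h import *
S=sense();print(S["eef_pos"],S["force"]);print(tip(S)[0])
```

```text
[618.12652208 119.55345242  92.5937999 ] [ 0.2937746  -0.2917669  -0.70520148]
[ 4.2 -0.2 17.1]
```

>>> {"op": "servo_tool", "data": {"commands": [[1,[0,0.0028,-0.0011],[0,0,0]],[1,[0,0.0028,-0.0011],[0,0,0]],[1,[0,0.0028,-0.0011],[0,0,0]],[1,[0,0.0028,-0.0011],[0,0,0]],[1,[0,0.0028,-0.0011],[0,0,0]],[1,[0,0.0028,-0.0011],[0,0,0]],[1,[0,0.0028,-0.0011],[0,0,0]],[1,[0,0.0028,-0.0011],[0,0,0]],[1,[0,0,0],[0,0,0]],[1,[0,0,0],[0,0,0]]]}}

```text
time_s: 14.25
eef_pos: [642.2, 117.2, 92.0]
ee_rot: [-0.147, 0.725, 0.659, -0.134]
force: [-0.1, -0.0, -1.0]
grip_width: 0.174
grip_force: 99.2
```

Run:
```python
from rig import *
from h import *
S=sense();print(S["eef_pos"],S["force"]);print(tip(S)[0])
c=capture("side");W=cloud(c);a=-.1001;ex=np.array([np.cos(a),np.sin(a)]);ey=np.array([-ex[1],ex[0]]);P=W[...,:2]-[582.1,123.2];x=P@ex;y=P@ey
for x0 in range(20,130,10):
  k=(x>x0)&(x<x0+10)&(abs(y)<40)&(W[...,2]<40);print(x0,k.sum(),np.round(np.nanpercentile(W[k][:,2],[10,50,90]),1) if k.sum() else'')
```

```text
[642.22639256 117.23355595  92.04071624] [-0.13585201 -0.01132413 -1.00619421]
[28.5 -0.1 16.5]
20 0 
30 23 [2.1 3.2 4.7]
40 70 [1.6 2.9 3.8]
50 74 [2.1 3.  4. ]
60 71 [1.8 2.8 3.7]
70 73 [1.8 2.8 3.8]
80 73 [1.5 2.8 3.8]
90 61 [-0.6  2.   3.7]
100 72 [-1.4 -0.2  0.7]
110 72 [-1.4 -0.1  0.7]
120 73 [-1.4 -0.2  0.9]
```

The cover is now flat: its top surface is at a constant 3 mm from unit x=30 to 95. I'll lift clear and take the tool back to the stand.

>>> {"op": "servo_tool", "data": {"commands": [[1,[0,-0.0064,-0.0152],[0,0,0]],[1,[0,-0.0064,-0.0152],[0,0,0]],[1,[0,-0.0064,-0.0152],[0,0,0]],[1,[0,-0.0064,-0.0152],[0,0,0]],[1,[0,-0.0064,-0.0152],[0,0,0]],[1,[0,-0.0064,-0.0152],[0,0,0]],[1,[0,-0.0064,-0.0152],[0,0,0]],[1,[0,-0.0064,-0.0152],[0,0,0]],[1,[0,0,0],[0,0,0]]]}}

```text
time_s: 15.05
eef_pos: [642.9, 117.3, 227.6]
ee_rot: [-0.145, 0.726, 0.66, -0.132]
force: [0.1, 0.7, 0.1]
grip_width: 0.179
grip_force: 99.2
```

>>> {"op": "servo_tool", "data": {"commands": [[1,[0,0,0],[-0.955,0,0]],[1,[0,0,0],[-0.955,0,0]],[1,[0,0,0],[-0.955,0,0]],[1,[0,0,0],[-0.955,0,0]],[1,[0,0,0],[0,0,-0.51]],[1,[0,0,0],[0,0,0]],[1,[0,0,0],[0,0,0]]]}}

```text
time_s: 15.63
eef_pos: [642.1, 117.2, 223.7]
ee_rot: [-0.0, 0.722, 0.692, -0.0]
force: [-0.3, 0.4, -0.6]
grip_width: 0.175
grip_force: 99.2
```

>>> {"op": "servo_tool", "data": {"commands": [[1,[-0.0249,-0.0135,0],[0,0,0]],[1,[-0.0249,-0.0135,0],[0,0,0]],[1,[-0.0249,-0.0135,0],[0,0,0]],[1,[-0.0249,-0.0135,0],[0,0,0]],[1,[-0.0249,-0.0135,0],[0,0,0]],[1,[-0.0249,-0.0135,0],[0,0,0]],[1,[-0.0249,-0.0135,0],[0,0,0]],[1,[-0.0249,-0.0135,0],[0,0,0]],[1,[-0.0249,-0.0135,0],[0,0,0]],[1,[-0.0249,-0.0135,0],[0,0,0]]]}}

```text
time_s: 16.47
eef_pos: [496.4, -127.2, 223.7]
ee_rot: [-0.0, 0.722, 0.691, -0.0]
force: [-0.3, 0.3, -0.2]
grip_width: 0.174
grip_force: 99.2
```

>>> {"op": "servo_tool", "data": {"commands": [[1,[0,0,0.02],[0,0,0]],[1,[0,0,0],[0,0,0]],[1,[0,0,0],[0,0,0]],[1,[0,0,0],[0,0,0]]]}}

```text
time_s: 16.8
eef_pos: [497.5, -125.5, 204.5]
ee_rot: [-0.0, 0.722, 0.692, 0.0]
force: [0.4, -0.3, -0.8]
grip_width: 0.175
grip_force: 99.3
```

Run:
```python
from rig import *
from h import *
S=sense();e=S["eef_pos"];print(e,S["ee_rot"].round(3))
c=capture("side");g=c["pixels"].mean(2);K=np.array([[c["fx"],0,c["cx"]],[0,c["fy"],c["cy"]],[0,0,1]])
for dz in(-20,-40,-60,-75,-82):print(dz,cv2.projectPoints(np.array([e+[0,0,dz]]),np.array(c["rvec"]),np.array(c["tvec"]),K,None)[0].ravel().round(1))
for v in range(160,200,4):print(v,g[v,258:278].astype(int))
```

```text
[ 497.52837706 -125.51132352  204.53359984] [-0.     0.722  0.692  0.   ]
-20 [268.6 158.3]
-40 [268.3 168.7]
-60 [268.  178.7]
-75 [267.8 185.9]
-82 [267.8 189.2]
160 [69 72 72 64 50 38 27 17  9  6  6  7  7  3 10 16 15 21 29 44]
164 [69 68 69 71 69 69 71 74 74 64 47 52 61 68 72 71 72 68 70 69]
168 [70 68 69 69 71 70 70 69 70 59 44 51 63 66 71 72 71 71 71 72]
172 [70 72 70 67 70 67 70 68 71 59 44 55 61 70 75 73 71 70 72 69]
176 [67 70 71 71 72 69 71 69 69 53 47 53 63 69 68 70 70 71 71 73]
180 [67 66 65 65 68 70 68 70 68 51 42 54 60 64 66 69 69 68 68 72]
184 [156 154 155 153 156 154 155 156 156 109  51  55 114 148 154 155 154 153
 153 155]
188 [154 151 152 150 152 153 152 153 156 121  66  58 131 156 154 153 153 152
 152 152]
192 [149 153 154 153 152 153 154 151 155 155 154 151 156 152 153 152 153 151
 152 153]
196 [87 79 79 79 78 76 79 79 76 75 78 74 73 60 45 52 51 61 71 74]
```

>>> {"op": "servo_tool", "data": {"commands": [[1,[0,-0.001,0.015],[0,0,0]],[1,[0,0,0.015],[0,0,0]],[1,[0,0,0.01],[0,0,0]],[1,[0,0,0.01],[0,0,0]],[1,[0,0,0],[0,0,0]]]}}

```text
time_s: 17.27
eef_pos: [495.5, -125.2, 152.7]
ee_rot: [-0.001, 0.722, 0.692, -0.0]
force: [-1.1, -0.7, -0.8]
grip_width: 0.175
grip_force: 99.3
```

>>> {"op": "servo_tool", "data": {"commands": [[1,[0,0,0.012],[0,0,0]],[1,[0,0,0.015],[0,0,0]],[1,[0,0,0.015],[0,0,0]],[1,[0,0,0.008],[0,0,0]],[1,[0,0,0.003],[0,0,0]],[1,[0,0,0],[0,0,0]],[1,[0,0,0],[0,0,0]]]}}

```text
time_s: 17.85
eef_pos: [496.3, -125.9, 101.9]
ee_rot: [0.001, 0.722, 0.692, 0.0]
force: [0.4, 0.3, -1.3]
grip_width: 0.177
grip_force: 99.3
```

>>> {"op": "servo_tool", "data": {"commands": [[1,[0,0,0.002],[0,0,0]],[1,[0,0,0.0015],[0,0,0]],[1,[0,0,0.001],[0,0,0]],[1,[0,0,0],[0,0,0]],[1,[0,0,0],[0,0,0]]]}}

```text
time_s: 18.27
eef_pos: [496.1, -125.8, 97.0]
ee_rot: [0.0, 0.722, 0.692, 0.0]
force: [-0.9, 0.6, 3.0]
grip_width: 0.173
grip_force: 99.4
```

>>> {"op": "servo_tool", "data": {"commands": [[0.4,[0,0,0],[0,0,0]],[0.2,[0,0,0],[0,0,0]],[0,[0,0,0],[0,0,0]],[-0.5,[0,0,0],[0,0,0]],[-1,[0,0,0],[0,0,0]],[-1,[0,0,0],[0,0,0]],[-1,[0,0,0],[0,0,0]],[-1,[0,0,0],[0,0,0]],[-1,[0,0,0],[0,0,0]],[-1,[0,0,0],[0,0,0]]], "squeeze": 20}}

```text
time_s: 19.1
eef_pos: [495.9, -125.8, 96.7]
ee_rot: [-0.0, 0.722, 0.692, -0.0]
force: [0.1, -0.3, 0.4]
grip_width: 1.0
grip_force: 0.0
```

>>> {"op": "servo_tool", "data": {"commands": [[-1,[0,0,-0.015],[0,0,0]],[-1,[0,0,-0.025],[0,0,0]],[-1,[0,0,-0.03],[0,0,0]],[-1,[0,0,-0.03],[0,0,0]],[-1,[0,0,-0.03],[0,0,0]],[-1,[0.02,-0.03,-0.02],[0,0,0]],[-1,[0.02,-0.03,0],[0,0,0]],[-1,[0.02,-0.03,0],[0,0,0]],[-1,[0.02,-0.03,0],[0,0,0]],[-1,[0,0,0],[0,0,0]]]}}

```text
time_s: 19.93
eef_pos: [375.7, -37.9, 246.7]
ee_rot: [-0.001, 0.721, 0.693, -0.0]
force: [0.9, -1.5, 0.7]
grip_width: 1.0
grip_force: 0.0
```

Run:
```python
from rig import *
from h import *
s=capture("side")["pixels"][:,:,::-1];t=capture("top");W=cloud(t);t=t["pixels"][:,:,::-1]
w=W[150:200,280:313];k=w[...,2]>140;print(sense()["eef_pos"],k.sum(),np.nanmean(w[k],0) if k.any() else '')
o=np.hstack([cv2.resize(s[80:310,200:350],(390,598)),cv2.copyMakeBorder(cv2.resize(t[60:230,50:390],(400,200)),0,398,0,0,0)])
cv2.imwrite("pics/end.png",np.clip((o/255.)**.6*255,0,255).astype(np.uint8))
```

```text
[379.16597289 -40.41332118 247.20597281] 155 [ 488.09301465 -121.92753022  177.70378293]
```

View pics/end.png

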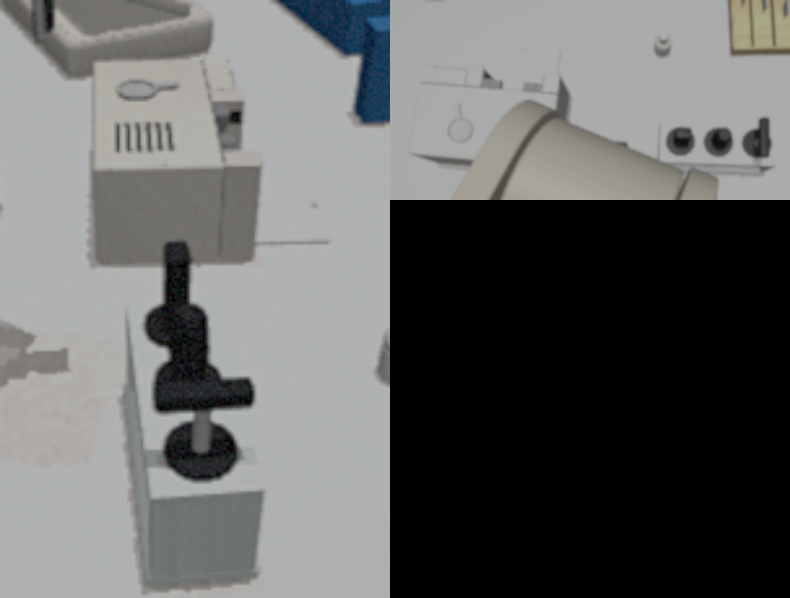

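The pry tool stands upright in the left hole again (top crop (681, 140), side crop (175, 280)). The cover lies flat in front of the unit; its edge shows as a thin line at (255–328, 242). The gripper is clear of everything, so I'm handing in.

```bash
python3 -c "
from rig import *
print(finish_job())"
```

```text
the job is handed in; nothing more can be done
None
```

The cover was levered off and lies flat on the table in front of the unit, the pry tool is back upright in its stand hole, and the job was handed in at about 20 s; the cover first stayed propped on the sill, so I nudged it off with the blade.

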